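Put away the wheel-change kit

ROBOT

A 6-joint arm with a two-finger parallel gripper is mounted at the origin on the work surface. World frame = base frame: x ahead of the robot, y to its left, z up, the work surface at z = 0. Lengths are in m, angles in rad, forces in N, time in s.
With the tool pointing down it reaches from about 0.4 to 0.825 m from the base axis. Payload 7 kg.
Tool frame: the origin (TCP) lies midway between the tips of the shut fingers; the grasp point (between the pads) lies 19 mm behind it; z points along the fingers, y is the line along which they close (so a half turn about z gives the same grasp; the last joint's range is limited). The gripper opens to 85 mm and grips with 20 to 120 N. Pads are 22 mm wide; open, the fingers measure 114 mm over their backs; the gripper's body (76 mm by 85 mm) begins 54 mm behind the grasp point. The pads swing forward as they close: fully open they stand 13 mm farther back than shut.
Start: joints at [-1.017, 0.359, 0.012, 0, -1.224, -0.288], TCP at [0.177, -0.651, 0.193] pointing down, gripper open.
Joint ranges: [-3.07, 3.07], [-1.43, 2.12], [-1.02, 1.25], [-3.03, 1.67], [-3.05, -0], [-3.03, 3.03]. Speed limits (rad/s): [2.39, 2.39, 3.01, 3.14, 3.14, 3.14].

INTERFACE

Orientations are given as a unit quaternion [x, y, z, w].
In Python, from plant import bot gives the robot as it stands.
- The arm moves only by the tool servo_tool, never from a script. Its argument "moves" is a list of rows, each a list of 5 numbers: the closure, from -1 (fully open) to 1 (shut), then the shift along the tool's x, y, z in units of 1000 mm (1.0 is 1000 mm), then the turn about the tool's z in units of 180 degrees (1.0 is 180 degrees). A call has 1 to 12 rows; each row is the pose to reach, as a shift and turn from the pose commanded when the call began, along the tool's axes at that moment, turning the shorter way round; what a row does not reach only later rows make up. A row lasts 1/8 s, in which the tool goes at most 62.5 mm and 10.7 degrees, less where a joint would pass 70% of its speed; a pose out of reach is approached as far as the arm can. A call with a number of a shift or a turn outside -1 to 1 is refused whole. A call with a gripper value outside its range is refused whole. The fingers move at their own pace and stop on an object; the grip force is fixed at half the most. Time passes only in rows, so rows that repeat a pose let the fingers close. It gives the time, the measured TCP pose, the force, the opening and the grip force at its end, in the units of the state.
- bot.get_obs(): the state, without advancing time (a new reading comes with each control period).
- bot.snapshot(name): name is "side" or "top"; returns a dict with "color" (420x560x3 uint8, red, green, blue), "range_z" (420x560 float32, m along the optical axis (not along the pixel's ray), 0 where there is no reading), "fovy" (degrees; the focal length in pixels is half the picture's height over the tangent of half this angle, whatever the lens; pixels are square), "cx", "cy" (the principal point, pixels), "extrinsics" (4x4, takes a point from world to camera coordinates). Camera axes: x right, y up, looking along -z (the intrinsics and any distortion apply to the point x, -y, -z); pixel columns grow to the right and rows downward; lengths in m; the calibration is good to about 2 mm. A picture is of the moment at which its call begins.
- bot.sign_off(): hands the job in; it is judged then, once.
The state is a dict: "clock": time; "qpos": joint angles; "joint_vel": joint speeds; "joint_efforts": joint torques, N m; "eef_pos": TCP position; "orientation": TCP orientation; "force": force on the tool from outside, world axes, zero at the start; "moment": the same for the moment, N m; "width": finger opening in m; "grip_force": force on a finger pad.
Only numpy, scipy, OpenCV 4.12 (cv2) and the standard library are available. Lean on these libraries where they do the work, as an engineer would, in place of code of your own. Each camera call takes 0.05 s, during which the arm holds its last target. There are 200 camera calls.

TASK

Put the wheel-change kit away: sort the four wheel-nut sockets (two in the carry basket, two lying on the bench) into the bins, each into the bin of its sleeve's colour, and hang the emptied carry basket by its handle on the yellow hook of the rail at the back. Leave the other tools and cans on the bench where they are.

Things in the scene. Friction and masses are not known exactly. Their poses are not given: they have to be found in the camera images.
- red_socket_a: impact socket for wheel nuts: steel ends and a red eight-sided plastic sleeve, 85 mm long, 32 mm across its flats, about 0.2 kg; it starts standing upright in the carry basket, in the half at either side of the handle. Origin: centre of its lower end, z up along the socket's axis. Its flats face along the body's x, y and the diagonals
- red_socket_a_mid (a point): the centre (mid length, on the axis) of red_socket_a
- yellow_socket: impact socket for wheel nuts: steel ends and a yellow eight-sided plastic sleeve, 85 mm long, 32 mm across its flats, about 0.2 kg; it starts standing upright in the carry basket, in the half at either side of the handle. Origin: centre of its lower end, z up along the socket's axis. Its flats face along the body's x, y and the diagonals
- yellow_socket_mid (a point): the centre (mid length, on the axis) of yellow_socket
- red_socket_b: impact socket for wheel nuts: steel ends and a red eight-sided plastic sleeve, 85 mm long, 32 mm across its flats, about 0.2 kg; it starts lying on the bench on one flat, at the left or the right of the bins. Origin: centre of its underside as it starts; x runs along the socket's axis, z up
- red_socket_b_mid (a point): the centre (mid length, on the axis) of red_socket_b
- blue_socket: impact socket for wheel nuts: steel ends and a blue eight-sided plastic sleeve, 85 mm long, 32 mm across its flats, about 0.2 kg; it starts lying on the bench on one flat, at the left or the right of the bins. Origin: centre of its underside as it starts; x runs along the socket's axis, z up
- blue_socket_mid (a point): the centre (mid length, on the axis) of blue_socket
- red_bin: red open plastic bin, held to the bench by its magnetic foot (does not move): 150 mm along its x, 120 mm along its y, 60 mm high, walls and floor 3 mm. Origin: centre of its underside. It may stand at any of four places in the row with the other bins and the basket
- yellow_bin: yellow open plastic bin, held to the bench by its magnetic foot (does not move): 150 mm along its x, 120 mm along its y, 60 mm high, walls and floor 3 mm. Origin: centre of its underside. It may stand at any of four places in the row with the other bins and the basket
- blue_bin: blue open plastic bin, held to the bench by its magnetic foot (does not move): 150 mm along its x, 120 mm along its y, 60 mm high, walls and floor 3 mm. Origin: centre of its underside. It may stand at any of four places in the row with the other bins and the basket
- basket: loose steel wire carry basket, 0.28 kg, 140 mm along its x, 120 mm along its y, rim 45 mm high, walls and floor 3 mm. A fixed arched handle of 10 mm bar stands on the two sides facing along y and crosses the basket along its y axis, at x = 0, with a flat black grip on top. Origin: centre of its underside. The two sockets stand about 41 mm either side of the handle along x, up to 18 mm off along y
- basket_grip (a point): centre of the handle's flat black grip, 112 mm above the basket's origin; the grip is 14 mm wide along x, 10 mm thick and 98 mm long along y, with 62 mm clear between its underside and the rim; axes as the basket's
- rail: fixed tool rail at the back of the bench: a 12 mm round bar along its y, axis 272 mm above the bench, on posts 235 mm either side of its middle. Origin: on the bench below the bar's middle. There a yellow hook points to the rail's -x (towards the robot). Spanners hang from small hooks 165 mm either side of it, reaching about 30 mm in front of the bar
- hook_seat (a point): centre of the basket's grip when hung, at the middle of the yellow hook (8 mm rod): 75 mm in front of the rail's bar, 244 mm above the bench. The hook slopes down from the bar, is level from 62 to 85 mm in front of it, then turns up to a tip 101 mm in front of it whose top is 260 mm above the bench. Axes as the rail's
- hammer: hammer with a wooden handle, lying at the right rear, 300 mm long along its x; bystander. Origin: centre of its underside
- spray_can: upright spray can, 66 mm diameter, 190 mm high, at the left rear; bystander. Origin: centre of its underside
- wood_block: wooden block 170 x 75 x 70 mm at the left edge, long side along its x; bystander. Origin: centre of its underside
- wrench: spanner lying at the front left, 190 mm long along its x; bystander. Origin: centre of its underside
- tape_roll: roll of yellow tape lying flat at the front right, 100 mm diameter, 30 mm high; bystander. Origin: centre of its underside
- polish_tin: blue polish tin with a steel lid, 80 mm diameter, 46 mm high, at the back under the rail; bystander. Origin: centre of its underside
- pliers: locking pliers with blue grips, lying at the right edge, about 210 mm long along their x; bystander. Origin: about the middle of their underside
Mind the look-alikes: they are no part of the job. There is more than one size of the red_bin; the job needs the larger.

How it is judged:
By the outcome, as a careful person would: the job done as asked, in the order asked, and still so for the second after the job is handed in, with the robot touching nothing.
It also fails if it takes over 72 s, if anything falls off the work surface, if the arm or the gripper's body presses on something with over 40 N, if the wrist force passes 120 N, or if a joint passes its speed limit or range.

## Working session

There is one attempt and no reset: what is moved stays moved. The work goes in short steps, Python scripts to look and compute and a tool call to move; the robot and the scene stay as the last step left them, time stands still between calls to the robot, and variables do not carry over. Pictures are saved under pics/ and viewed, at most 10 in all, crops included, and the job is handed in when it is done.

Besides the shell and the picture viewer there is one more tool, called after ">>>" as name([rows], argument=value, ...), one row to a line, values as JSON. servo_tool: Moves the arm, as the interface text tells. Its arguments: {"type":"object","properties":{"moves":{"type":"array","items":{"type":"array","items":{"type":"number"}}}},"required":["moves"]}

```bash
ls; mkdir -p pics
cat > h.py <<'E'
import numpy as np, cv2
from plant import bot
def snap(name):
    s=bot.snapshot(name); return s
def cloud(s):
    h,w=s["range_z"].shape; f=h/2/np.tan(np.radians(s["fovy"])/2)
    u,v=np.meshgrid(np.arange(w),np.arange(h)); z=s["range_z"]
    P=np.stack([(u-s["cx"])/f*z,-(v-s["cy"])/f*z,-z,np.ones_like(z)],-1)
    W=P@np.linalg.inv(s["extrinsics"]).T
    W=W[...,:3]; W[z==0]=np.nan
    return W
def save(s,n): cv2.imwrite("pics/"+n,s["color"][...,::-1])
E
python3 - <<'E'
from h import *
o=bot.get_obs(); print(o)
for n in("top","side"):
    s=snap(n); save(s,n+"1.png"); np.savez(n+"1.npz",**s)
    print(n,{k:v for k,v in s.items() if k not in("color","range_z")})
E
```

```text
pics
{'clock': 0.0, 'qpos': array([-1.01689447e+00,  3.59417692e-01,  1.10749006e-02, -3.71500017e-04,
       -1.22409850e+00, -2.88105607e-01]), 'joint_vel': array([ 0.00036341,  0.00094919, -0.00010602, -0.00018257, -0.00072628,
        0.00176187]), 'joint_efforts': array([ 1.29868400e-03, -5.83328640e+01,  2.93409348e+01,  6.93632439e+00,
       -6.13821874e-03,  1.86025284e-05]), 'eef_pos': array([ 0.17714699, -0.65077839,  0.19154695]), 'orientation': array([-1.32444516e-01,  9.91190064e-01,  8.22037306e-04, -1.76734213e-04]), 'force': array([-0.34902911,  1.23904463,  0.86449232]), 'moment': array([-0.0278003 ,  0.03608924,  0.01999032]), 'grip_force': 0.0, 'width': 0.0854857206369986}
top {'fovy': 51.96683553098495, 'cx': 268.94082277264226, 'cy': 209.78695081925804, 'extrinsics': array([[ 0.02541952, -0.99966241, -0.00537768, -0.00350453],
       [ 0.99690734,  0.02494858,  0.07452065, -0.56603759],
       [-0.07436132, -0.00725532,  0.99720497, -1.52685417],
       [ 0.        ,  0.        ,  0.        ,  1.        ]])}
side {'fovy': 44.507157158059684, 'cx': 283.86126566719616, 'cy': 205.5062257130201, 'extrinsics': array([[ 0.98719428, -0.15822896,  0.02027421, -0.56176025],
       [ 0.06743899,  0.52913451,  0.8458538 , -0.18495865],
       [-0.14456636, -0.83365477,  0.53302936, -1.4820366 ],
       [ 0.        ,  0.        ,  0.        ,  1.        ]])}
```

View pics/top1.png

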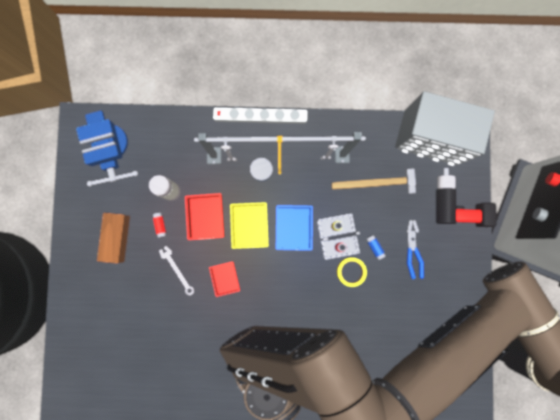

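View pics/side1.png

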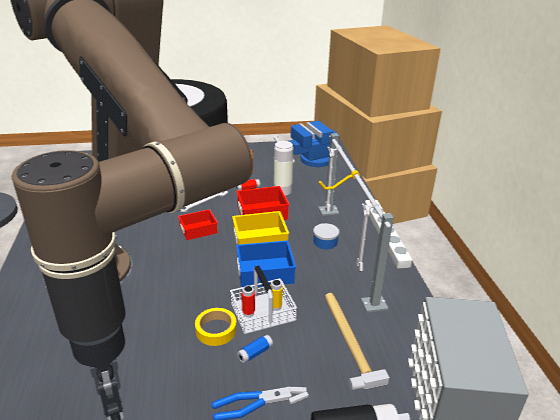

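The top view shows the bins in a row: large red (204,217), yellow (249,226) and blue (294,228), with the basket at (338,237). Red socket b lies at (159,225) and the blue socket at (376,248). The hook is at (279,155), and the small red decoy bin is at (224,279). In the side view, the basket holds red (248,299) and yellow (277,293).

```bash
cat > m.py <<'E'
from h import *
def hsvmask(c,col):
    h=cv2.cvtColor(c,cv2.COLOR_RGB2HSV); H,S,V=[h[...,i].astype(int) for i in range(3)]
    hue={"red":(H<8)|(H>172),"yellow":(H>20)&(H<35),"blue":(H>98)&(H<120)}[col]
    return hue&(S>130)&(V>90)
if __name__=="__main__":
  for n in("top","side"):
    s=dict(np.load(n+"1.npz")); W=cloud(s)
    fl=np.nanmedian(W[330:400,100:200,2]) if n=="top" else np.nanmedian(W[300:400,130:180,2]); print(n,"bench z",fl)
    for col in("red","yellow","blue"):
        k,l,st,ce=cv2.connectedComponentsWithStats(hsvmask(s["color"],col).astype(np.uint8))
        for i in range(1,k):
            if st[i,4]<15: continue
            P=W[l==i]; P=P[~np.isnan(P[:,0])]
            if len(P)==0 : continue
            zt=np.percentile(P[:,2],92)
            r=cv2.minAreaRect((P[:,:2]*1000).astype(np.float32))
            print(col,ce[i].round(),st[i,4],"mean",P.mean(0).round(3),"z",P[:,2].min().round(3),P[:,2].max().round(3),"rect",np.round(r[0]),np.round(r[1]),round(r[2],1))
  s=dict(np.load("top1.npz"));W=cloud(s)
  for (u,v) in [(200,138),(240,139),(300,139),(360,138),(279,172),(279,165),(279,150)]: print((u,v),W[v,u].round(3))
  c=cv2.resize(s["color"][180:290,130:410],None,fx=2.85,fy=2.85,interpolation=cv2.INTER_CUBIC); cv2.imwrite("pics/c1.png",c[...,::-1])
  s=dict(np.load("side1.npz"))
  c=cv2.resize(s["color"][160:370,190:400],None,fx=2.8,fy=2.8,interpolation=cv2.INTER_CUBIC); cv2.imwrite("pics/c2.png",c[...,::-1])
E
python3 m.py
```

```text
top bench z -0.0006200300749190646
red [553. 179.] 161 mean [ 0.742 -1.167 -0.221] z -0.279 -0.199 rect [  753. -1174.] [40. 76.] 70.5
red [204. 216.] 1652 mean [0.538 0.244 0.015] z -0.008 0.069 rect [539. 239.] [163. 128.] 4.3
red [469. 215.] 384 mean [ 0.561 -0.691  0.051] z -0.007 0.069 rect [ 563. -687.] [97. 50.] 86.9
red [159. 225.] 156 mean [0.503 0.403 0.027] z -0.005 0.04 rect [502. 406.] [57. 33.] 15.7
red [224. 279.] 772 mean [0.316 0.164 0.009] z -0.009 0.05 rect [316. 162.] [111.  85.] 15.1
yellow [279. 153.] 102 mean [ 0.728 -0.018  0.238] z -0.005 0.285 rect [740. -20.] [ 14. 156.] 89.6
yellow [249. 225.] 1606 mean [0.51  0.083 0.013] z -0.01 0.069 rect [508.  80.] [156. 127.] 4.1
yellow [352. 272.] 296 mean [ 0.352 -0.288  0.025] z -0.008 0.041 rect [ 352. -290.] [109. 101.] 77.6
blue [102. 140.] 1521 mean [0.783 0.585 0.118] z 0.008 0.158 rect [788. 594.] [198. 119.] 17.2
blue [294. 227.] 1639 mean [ 0.506 -0.081  0.013] z -0.011 0.07 rect [508. -82.] [161. 133.] 1.4
blue [376. 247.] 149 mean [ 0.441 -0.372  0.026] z -0.008 0.041 rect [ 443. -375.] [54. 42.] 31.7
bl
[... 929 characters left out ...]
4.] 1302 mean [0.768 0.562 0.09 ] z -0.294 0.285 rect [884. 929.] [1433.  172.] 72.1
blue [325. 243.] 200 mean [0.699 0.011 0.02 ] z 0.001 0.039 rect [708.  19.] [79. 42.] 3.5
blue [266. 261.] 2030 mean [ 0.506 -0.068  0.032] z -0.003 0.119 rect [509. -78.] [173. 267.] 1.3
blue [256. 347.] 345 mean [ 0.442 -0.382  0.027] z 0.0 0.038 rect [ 439. -377.] [64. 33.] 29.9
blue [237. 405.] 812 mean [ 0.384 -0.523  0.013] z -0.001 0.021 rect [ 385. -522.] [117.  57.] 15.7
(200, 138) [0.757 0.222 0.29 ]
(240, 139) [0.759 0.102 0.282]
(300, 139) [ 0.764 -0.08   0.279]
(360, 138) [ 0.769 -0.259  0.289]
(279, 172) [ 0.665 -0.019  0.259]
(279, 165) [ 0.69  -0.019  0.239]
(279, 150) [ 0.731 -0.017  0.266]
```

View pics/c1.png

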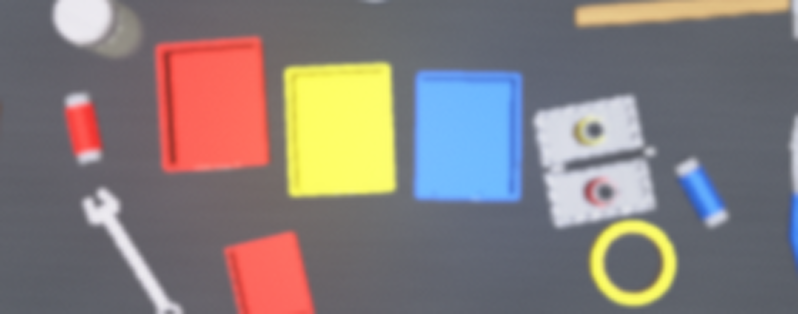

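View pics/c2.png

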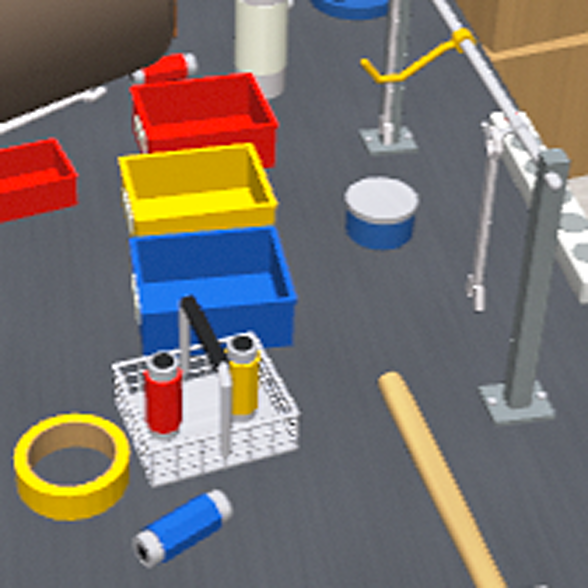

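The crops show the basket with yellow socket top at about px (337.7,225.6) and red at (341.2,247), and the handle crossing between them. Next I'll refine these by casting rays onto planes of known height.

```bash
cat >> h.py <<'E'
def ray(s,uv,z):
    f=s["color"].shape[0]/2/np.tan(np.radians(float(s["fovy"]))/2); uv=np.atleast_2d(uv).astype(float)
    d=np.c_[(uv[:,0]-s["cx"])/f,-(uv[:,1]-s["cy"])/f,-np.ones(len(uv))]
    E=s["extrinsics"]; R=E[:3,:3]; c=-R.T@E[:3,3]; d=d@R
    return c+d*((z-c[2])/d[:,2])[:,None]
def go(x,y,z,yaw,o=None):
    """shift & turn to TCP x,y,z with tool-y (closing line) at world angle yaw(deg), mod 180"""
    from scipy.spatial.transform import Rotation as R
    o=o or bot.get_obs(); r=R.from_quat(o["orientation"]).as_matrix()
    d=r.T@(np.array([x,y,z])-o["eef_pos"]); cur=np.degrees(np.arctan2(r[1,1],r[0,1]))
    t=(yaw-cur+90)%180-90   # world ccw; tool z is down -> negative
    print("shift",d.round(4),"turn",round(-t/180,4),"alt",round((-t-180*np.sign(-t))/180,3),"| yaw now",cur.round(1),"q6",o["qpos"][5].round(2),"pos",o["eef_pos"].round(4))
E
python3 - <<'E'
from h import *
from m import hsvmask
s=dict(np.load("top1.npz"));W=cloud(s);c=s["color"]
H=cv2.cvtColor(c,cv2.COLOR_RGB2HSV).astype(int)
def rect(mask,z,name):
    k,l,st,ce=cv2.connectedComponentsWithStats(mask.astype(np.uint8)); i=1+np.argmax(st[1:,4])
    v,u=np.nonzero(l==i); P=ray(s,np.c_[u,v],z)[:,:2]*1000
    r=cv2.minAreaRect(P.astype(np.float32)); print(name,"rect",np.round(r[0]),np.round(r[1]),round(r[2],1),"mean",P.mean(0).round(1)); return P
def win(m,u0,u1,v0,v1):
    o=np.zeros_like(m); o[v0:v1,u0:u1]=m[v0:v1,u0:u1]; return o
for n,w in(("red",(180,228,188,246)),("yellow",(228,273,195,255)),("blue",(272,316,198,256))): rect(win(hsvmask(c,n),*w),.06,n+"_bin")
light=(H[...,2]>120)
rect(win(light,312,364,208,262),.04,"basket")
for n,w in(("red",(148,172,205,245)),("blue",(362,392,230,265))):
    m=win(light|hsvmask(c,n),*w); P=rect(m,.027,n+"_lying")
    q=P-P.mean(0); e=np.linalg.svd(q,full_matrices=False)[2][0]; print(" axis deg",np.degrees(np.arctan2(e[1],e[0])).round(1))
S=H[...,1]
for n,w in(("yellow",(328,348,216,236)),("red",(331,352,237,258))):
    u0,u1,v0,v1=w; sub=S[v0:v1,u0:u1]; print(n); 
    m=np.zeros_like(light); m[v0:v1,u0:u1]=(sub>70)|(H[v0:v1,u0:u1,2]<90)
    m[:, :]&=True
    rect(m,.086,n+"_top")
print(ray(s,[[337.7,225.6],[341.2,247]],.088).round(4))
g=ray(s,[[130+565/2.85,180+168/2.85],[130+645/2.85,180+152/2.85]],.117); print("grip",g.round(4),g.mean(0).round(4))
rb=[]
for u in list(range(235,270,4))+list(range(290,322,4)):
    col=H[128:150,u,2].astype(float); w=np.clip(col-110,0,None); rb.append([u,128+(w*np.arange(22)).sum()/w.sum()])
P=ray(s,rb,.278); print("rail",np.polyfit(P[:,1],P[:,0],1).round(4))
m=win(hsvmask(c,"yellow"),270,290,136,175)
for v in range(140,175,4):
    u=np.nonzero(m[v])[0]; print(v,u.mean() if len(u) else None, ray(s,[u.mean(),v],.245).round(4) if len(u) else "")
E
```

```text
red_bin rect [535. 237.] [156. 130.] 5.6 mean [535.3 237. ]
yellow_bin rect [508.  80.] [156. 127.] 3.9 mean [508.3  80.2]
blue_bin rect [505. -79.] [154. 126.] 1.4 mean [504.4 -78.4]
basket rect [ 483. -233.] [186. 179.] 1.0 mean [ 475.6 -229.5]
red_lying rect [504. 404.] [94. 43.] 13.8 mean [503.  403.4]
 axis deg -164.7
blue_lying rect [ 442. -373.] [94. 42.] 30.5 mean [ 441.9 -372.2]
 axis deg -148.9
yellow
yellow_top rect [ 510. -211.] [21.  9.] 10.3 mean [ 510.4 -211.3]
red
red_top rect [ 439. -224.] [20. 10.] 0.8 mean [ 439.  -224.6]
[[ 0.5126 -0.2265  0.088 ]
 [ 0.4399 -0.2394  0.088 ]]
grip [[ 0.4658 -0.191   0.117 ]
 [ 0.487  -0.2847  0.117 ]] [ 0.4764 -0.2379  0.117 ]
rail [-0.0291  0.7639]
140 279.5 [[ 0.7676 -0.0181  0.245 ]]
144 279.0 [[ 0.7549 -0.0169  0.245 ]]
148 279.5 [[ 0.7424 -0.0187  0.245 ]]
152 279.0 [[ 0.7297 -0.0175  0.245 ]]
156 279.5 [[ 0.7172 -0.0193  0.245 ]]
160 279.5 [[ 0.7047 -0.0196  0.245 ]]
164 279.0 [[ 0.6921 -0.0184  0.245 ]]
168 279.5 [[ 0.6797 -0.0202  0.245 ]]
172 279.5 [[ 0.6672 -0.0205  0.245 ]]
```

Run:
```python
from h import *
go(.442,-.3725,.10,121); go(.442,-.3725,.004,121)
```

```text
shift [-0.3286  0.1989  0.0919] turn -0.0876 alt 0.912 | yaw now 105.2 q6 -0.29 pos [ 0.1772 -0.6508  0.1917]
shift [-0.3286  0.1988  0.1879] turn -0.0876 alt 0.912 | yaw now 105.2 q6 -0.29 pos [ 0.1772 -0.6508  0.1917]
```

>>> servo_tool([
  [-0.5, -0.3286, 0.1988, 0.0919, -0.0876],
  [-0.5, -0.3286, 0.1988, 0.0919, -0.0876],
  [-0.5, -0.3286, 0.1988, 0.0919, -0.0876],
  [-0.5, -0.3286, 0.1988, 0.0919, -0.0876],
  [-0.5, -0.3286, 0.1988, 0.0919, -0.0876],
  [-0.5, -0.3286, 0.1988, 0.0919, -0.0876],
  [-0.5, -0.3286, 0.1988, 0.0919, -0.0876],
  [-0.5, -0.3286, 0.1988, 0.0919, -0.0876],
])

```text
clock: 1.1
eef_pos: [0.4426, -0.3721, 0.1]
orientation: [-0.268, 0.963, 0.0, -0.0]
force: [-0.3, -0.4, 0.6]
width: 0.0638
grip_force: 0.0
```

Run:
```python
from h import *
from m import hsvmask
go(.442,-.3725,.004,121)
s=snap("top"); np.savez("top2.npz",**s); c=s["color"]
s2=snap("side"); np.savez("side2.npz",**s2)
a=cv2.resize(c[150:300,270:430],None,fx=2.5,fy=2.5,interpolation=cv2.INTER_CUBIC)
b=cv2.resize(s2["color"][230:380,180:340],None,fx=2.5,fy=2.5,interpolation=cv2.INTER_CUBIC)
cv2.imwrite("pics/d1.png",np.hstack([a,b])[...,::-1])
```

```text
shift [ 0.0007 -0.0001  0.096 ] turn 0.0007 alt -0.999 | yaw now 121.1 q6 -0.67 pos [ 0.4426 -0.3721  0.1   ]
```

View pics/d1.png

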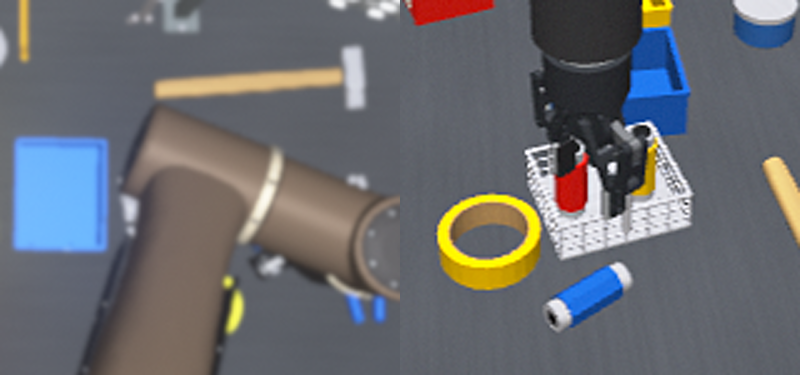

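The side crop shows the open gripper above the blue socket, which sits at crop (590,297), with nothing in the way. Descending to grasp.

>>> servo_tool([
  [-0.5, 0.0007, 0, 0.05, 0],
  [-0.5, 0.0007, 0, 0.08, 0],
  [-0.5, 0.0007, 0, 0.096, 0],
  [-0.5, 0.0007, 0, 0.096, 0],
  [0.6, 0.0007, 0, 0.096, 0],
  [0.6, 0.0007, 0, 0.096, 0],
  [0.6, 0.0007, 0, 0.096, 0],
  [0.6, 0.0007, 0, 0.096, 0],
  [0.6, 0.0007, 0, 0.05, 0],
  [0.6, 0.0007, 0, -0.02, 0],
  [0.6, 0.0007, 0, -0.08, 0],
])

```text
clock: 2.58
eef_pos: [0.4412, -0.3733, 0.1775]
orientation: [-0.267, 0.964, 0.0, -0.0]
force: [2.1, -1.0, -0.2]
width: 0.0171
grip_force: 0.0
```

Run:
```python
from h import *
print(bot.get_obs()["width"])
go(.505,-.079,.18,94); go(.505,-.079,.03,94)
```

```text
0.017106143824955962
shift [-0.2063  0.2194 -0.0025] turn 0.1501 alt -0.85 | yaw now 121.0 q6 -0.67 pos [ 0.4412 -0.3733  0.1775]
shift [-0.2064  0.2193  0.1475] turn 0.1501 alt -0.85 | yaw now 121.0 q6 -0.67 pos [ 0.4412 -0.3733  0.1775]
```

The grip is empty: the width followed the command with no force. I'll look again.

Run:
```python
from h import *
from m import hsvmask
s2=snap("side"); np.savez("side3.npz",**s2)
for s in(dict(np.load("side2.npz")),s2):
    m=hsvmask(s["color"],"blue").astype(np.uint8); m[:300]=0;m[380:]=0;m[:,300:]=0
    v,u=np.nonzero(m); W=cloud(s)[v,u]; P=ray(s,np.c_[u,v],.02)[:,:2]*1000
    print(len(u),u.mean(),v.mean(),np.nanmean(W,0).round(4),cv2.minAreaRect(P.astype(np.float32)))
    b=cv2.resize(s["color"][290:380,190:330],None,fx=2.8,fy=2.8,interpolation=cv2.INTER_CUBIC)
    out=b if s is not s2 else np.hstack([out,b])
cv2.imwrite("pics/d2.png",out[...,::-1])
```

```text
345 256.3768115942029 347.2492753623188 [ 0.4415 -0.3822  0.0266] ((440.1681823730469, -377.262451171875), (72.71302795410156, 41.30656433105469), 30.800107955932617)
345 256.3768115942029 347.2492753623188 [ 0.4415 -0.3823  0.0266] ((440.1681823730469, -377.262451171875), (72.71302795410156, 41.30656433105469), 30.800107955932617)
```

View pics/d2.png

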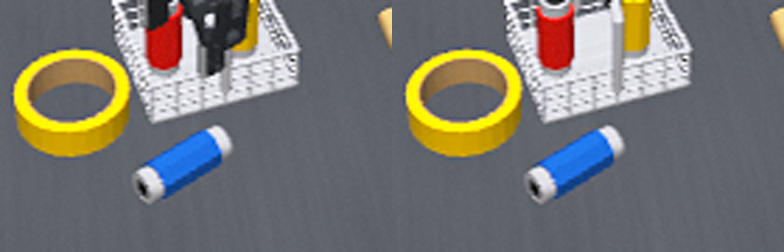

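The socket hasn't moved and the pose is confirmed. The fingers travel at only about 50 mm/s, so they closed during the lift. I'll retry with more closing rows.

Run:
```python
from h import *
go(.442,-.3725,.004,121)
```

```text
shift [0.0013 0.0067 0.1832] turn 0.0005 alt -0.999 | yaw now 121.1 q6 -0.67 pos [ 0.4448 -0.3762  0.1873]
```

>>> servo_tool([
  [-0.4, 0, 0, 0, 0],
  [-0.4, 0, 0, 0, 0],
  [-0.4, 0, 0, 0, 0],
  [-0.4, 0, 0, 0, 0],
])

```text
clock: 3.12
eef_pos: [0.4411, -0.3733, 0.1745]
orientation: [-0.267, 0.964, 0.001, -0.001]
force: [0.2, -0.2, 0.5]
width: 0.0602
grip_force: 0.0
```

Run:
```python
from h import *
go(.442,-.3725,.03,121)
```

```text
shift [-0.0013  0.      0.1445] turn -0.0 alt 1.0 | yaw now 121.0 q6 -0.67 pos [ 0.4411 -0.3733  0.1745]
```

>>> servo_tool([
  [-0.4, -0.0013, 0, 0.05, 0],
  [-0.4, -0.0013, 0, 0.09, 0],
  [-0.4, -0.0013, 0, 0.13, 0],
  [-0.4, -0.0013, 0, 0.16, 0],
  [-0.4, -0.0013, 0, 0.17, 0],
  [-0.4, -0.0013, 0, 0.17, 0],
  [0.8, -0.0013, 0, 0.17, 0],
  [0.8, -0.0013, 0, 0.17, 0],
  [0.8, -0.0013, 0, 0.17, 0],
  [0.8, -0.0013, 0, 0.17, 0],
  [0.8, -0.0013, 0, 0.17, 0],
  [0.8, -0.0013, 0, 0.17, 0],
])

```text
clock: 4.62
eef_pos: [0.4426, -0.3729, 0.0056]
orientation: [-0.267, 0.964, 0.0, -0.0]
force: [0.0, 0.4, -0.5]
width: 0.0083
grip_force: 0.0
```

Run:
```python
from h import *
s2=snap("side"); np.savez("side4.npz",**s2)
b=cv2.resize(s2["color"][200:400,150:400],None,fx=3,fy=3,interpolation=cv2.INTER_CUBIC)
cv2.imwrite("pics/d3.png",b[...,::-1]); o=bot.get_obs(); print(o["eef_pos"],o["width"],o["qpos"])
W=cloud(s2); 
for p in [(256,347),(270,335)]: print(p,W[p[1],p[0]])
```

```text
[ 0.44262619 -0.37284382  0.0055867 ] 0.008625879396237587 [-3.62227083e-01  3.89409053e-01 -4.26538033e-01  7.00349867e-06
 -7.54893312e-01 -6.67601030e-01]
(256, 347) [ 0.44054362 -0.38224204  0.02747807]
(270, 335) [ 0.48222878 -0.32273796 -0.00061616]
```

View pics/d3.png

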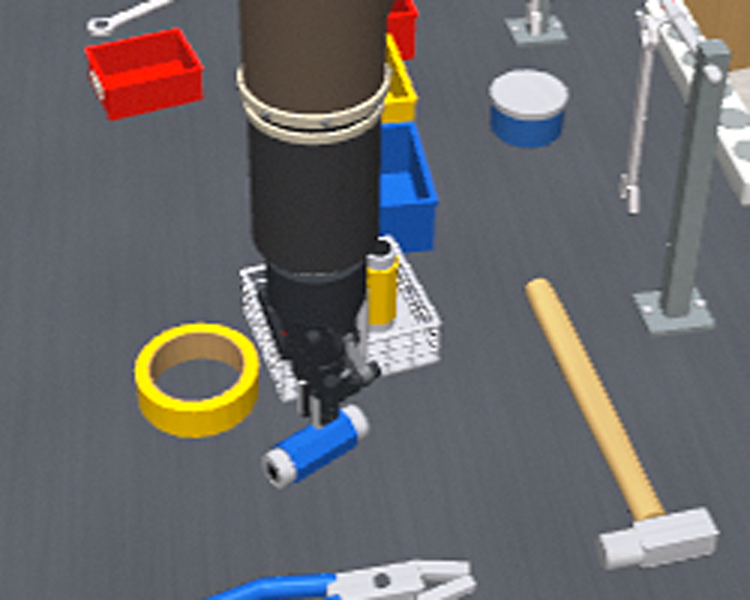

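The side view shows the shut fingers standing just behind the blue socket, so the camera and robot frames are offset. I'll measure the fingers' own position in the depth image.

Run:
```python
from h import *
s2=dict(np.load("side4.npz")); W=cloud(s2)
H=cv2.cvtColor(s2["color"],cv2.COLOR_RGB2HSV)
m=(H[...,2]<75); m[:295]=0; m[345:]=0; m[:,:235]=0; m[:,280:]=0
for v in range(300,344,4):
    u=np.nonzero(m[v])[0]
    if len(u):
        P=W[v,u]; P=P[P[:,2]>.01] ; 
        if len(P): print(v,u.min(),u.max(),np.nanmedian(P,0).round(3),np.nanmin(P,0).round(3),np.nanmax(P,0).round(3))
# arm axis: wrist cylinder silhouettes -> compare to TCP by mid columns
for v in (250,265,280):
    u=np.nonzero((H[v,:,2]<60))[0]; u=u[(u>225)&(u<285)]; z=W[v,u]; print(v,u.min(),u.max(),np.nanmean(z,0).round(3),np.nanmin(z,0).round(3),np.nanmax(z,0).round(3))
# robot FK-free check with start picture base? bench plane tilt
s=dict(np.load("top1.npz")); 
for n in("top1","side1"):
    s=dict(np.load(n+".npz")); W=cloud(s); P=W.reshape(-1,3); P=P[(abs(P[:,2])<.02)&(abs(P[:,1])<.7)&(P[:,0]>.1)&(P[:,0]<.8)]
    A=np.c_[P[:,:2],np.ones(len(P))]; print(n,np.linalg.lstsq(A,P[:,2],rcond=None)[0].round(4))
```

```text
300 237 270 [ 0.433 -0.406  0.197] [ 0.403 -0.411  0.136] [ 0.471 -0.333  0.203]
304 238 268 [ 0.432 -0.405  0.186] [ 0.405 -0.411  0.126] [ 0.467 -0.336  0.192]
308 240 268 [ 0.432 -0.406  0.173] [ 0.409 -0.413  0.116] [ 0.467 -0.34   0.182]
312 241 269 [ 0.431 -0.395  0.152] [ 0.41  -0.409  0.112] [ 0.468 -0.349  0.164]
316 243 264 [ 0.435 -0.397  0.142] [ 0.417 -0.413  0.101] [ 0.456 -0.352  0.156]
320 247 266 [ 0.441 -0.393  0.127] [ 0.422 -0.413  0.101] [ 0.46  -0.365  0.143]
324 248 276 [ 0.444 -0.393  0.114] [ 0.424 -0.426  0.092] [ 0.482 -0.37   0.143]
328 251 272 [ 0.45  -0.412  0.119] [ 0.43  -0.432  0.08 ] [ 0.471 -0.372  0.137]
332 251 265 [ 0.446 -0.403  0.097] [ 0.43  -0.419  0.064] [ 0.459 -0.369  0.113]
336 251 261 [ 0.445 -0.386  0.066] [ 0.43  -0.391  0.053] [ 0.452 -0.371  0.073]
340 257 259 [ 0.445 -0.39   0.059] [ 0.442 -0.391  0.058] [ 0.447 -0.389  0.06 ]
250 233 276 [ 0.438 -0.409  0.335] [ 0.397 -0.421  0.309] [ 0.485 -0.382  0.344]
265 234 275 [ 0.437 -0.41   0.297] [ 0.396 -0.421  0.281] [ 0.481 -0.386  0.306]
280 235 277 [ 0.442 -0.402  0.25 ] [ 0.397 -0.419  0.091] [ 0.513 -0.223  0.265]
top1 [ 0.0024  0.0014 -0.0012]
side1 [-0.0004  0.0004  0.0027]
```

Run:
```python
from h import *
s2=dict(np.load("side4.npz")); s3=dict(np.load("side3.npz")); W=cloud(s2)
d=np.abs(s2["color"].astype(int)-s3["color"]).sum(-1)
for v in range(326,350,2):
    r=[]
    for u in range(246,276,2):
        r.append(f"{1000*W[v,u,2]:4.0f}{'*' if d[v,u]>60 else ' '}")
    print(v," ".join(r))
```

```text
326    4    86*   84*   84*  112*  113*   98*   94*   97*  133*  139*  142*  141*  138*  127*
328    1    16*   82*   80*   94*  nan*   95*   99*  122*  128*  136*  137*  133*    1*    0 
330    5     3*   74*   75*   89*   94*   94*  106*  117*  120*  124*  112*    1     0     1 
332    2     1    70*   64*   84    92*   97*  102*  110*  113*    0    -1     5    -1     0 
334    1     1    63    61*   77*   74    79*   96*  101*   -2     2     2     1     3    -1 
336   -0     4    58    53*   70*   67    73*   66*   65*   30    32    32     4     2    -0 
338    1     2    48*   49*   64*   62    66*   58*   58*   32    33    31    29     5     4 
340    2    -1    -1     5    58*   55*   59*   53*   33    31    31    26    28     3     1 
342    1     1     2    34    51    48*   35    34    31    29    27    25    21    -0     2 
344    4    25    35    31    35    31    31    34    32    27    26    25    19     1    -3 
346   30    30    33    33    33    31    30    29    28    24    22    18    -0     3     1 
348   34    34    34    34    32    28    27    26    22    21    14    13    -1     0     0
```

The fingertips really are at z ≈ 0.046 while the state reports 0.0056. That means the reported z reads about 40 mm low, though x and y agree. I'll open, go lower in steps and watch the force.

>>> servo_tool([
  [-0.5, 0, 0, -0.02, 0],
  [-0.5, 0, 0, -0.02, 0],
  [-0.5, 0, 0, -0.02, 0],
  [-0.5, 0, 0, -0.02, 0],
  [-0.5, 0, 0, -0.02, 0],
  [-0.5, 0, 0, -0.02, 0],
  [-0.5, 0, 0, -0.02, 0],
  [-0.5, 0, 0, -0.02, 0],
  [-0.5, 0, 0, 0.01, 0],
  [-0.5, 0, 0, 0.03, 0],
  [-0.5, 0, 0, 0.03, 0],
  [-0.5, 0, 0, 0.03, 0],
])

```text
clock: 6.18
eef_pos: [0.4431, -0.3731, -0.0237]
orientation: [-0.267, 0.964, -0.0, 0.0]
force: [0.1, 0.2, 0.5]
width: 0.064
grip_force: 0.0
```

Run:
```python
from h import *
s2=snap("side"); W=cloud(s2); s3=dict(np.load("side3.npz")); np.savez("side5.npz",**s2)
d=np.abs(s2["color"].astype(int)-s3["color"]).sum(-1)
for v in range(326,362,3): print(v," ".join(f"{1000*W[v,u,2]:4.0f}{'*' if d[v,u]>60 else ' '}" for u in range(228,280,3)))
```

```text
326    2    30    28    -1     1    68*   65*   57*  110*  114*  112*  123*  127*  127*  128*   -0   126*    3 
329   31    28    20     1     2    54*   53*   51*    2*  107*  107*  108*    3   120*  122   126*  126    -0 
332   34    24    13    -0     1    47*   45*   42*   -1    96*  104*   86*   91*  122*  128*  122   119*    1 
335   22    15    -0     4    -1    36    33*   25*   -1     1    94*   94*   89*  111*  120*  110*  109*   -1 
338   13     4     1     3     4     1    26*   -0    -1     1    25    85*   33   103*  110*  101*   94*   -1 
341    1     3     2     2     4     1     3     3     1    35    31    77*   73*   91*   96*   82*   84*    3 
344    2     0    -0    -1    -0     4     3    32    32    31    32    68*   70*   84*   88*   79*   76*    1 
347   -0     3     3     1     1    27    34    30    30    33    26    55*  nan*   78*   79*    3     0     2 
350   -0     1     1     4    29    30    35    32    26    25    25    45*   47*   47*    3*    1     1     1 
353    2     2     5    18    30    30    29    29    29    26    14    35    37*   36*    1     3     1    -0 
356   -0     6    -1    -3    21    26    23    23    19    10     2     2    21     1     0     3     2     3 
359   -0    -0    -1     3     9    18    17    12     3    -0    -0     4     1     3     4    -0    -0    -0
```

Both fingers now straddle the socket with their tips at z ≈ 0.022. I'll go 12 mm lower and grip.

>>> servo_tool([
  [-0.5, 0, 0, 0.008, 0],
  [-0.5, 0, 0, 0.012, 0],
  [-0.5, 0, 0, 0.012, 0],
  [0.7, 0, 0, 0.012, 0],
  [0.7, 0, 0, 0.012, 0],
  [0.7, 0, 0, 0.012, 0],
  [0.7, 0, 0, 0.012, 0],
  [0.7, 0, 0, 0.012, 0],
  [0.7, 0, 0, 0.012, 0],
  [0.7, 0, 0, 0.012, 0],
  [0.7, 0, 0, 0.012, 0],
  [0.7, 0, 0, 0.012, 0],
])

```text
clock: 7.72
eef_pos: [0.4431, -0.3731, -0.0359]
orientation: [-0.267, 0.964, -0.0, 0.0]
force: [-0.5, 0.2, 4.6]
width: 0.0306
grip_force: 60.0
```

>>> servo_tool([
  [0.7, 0, 0, -0.04, 0],
  [0.7, 0, 0, -0.1, 0],
  [0.7, 0, 0, -0.14, 0],
  [0.7, 0, 0, -0.15, 0],
  [0.7, 0, 0, -0.15, 0],
  [0.7, 0, 0, -0.15, 0],
])

```text
clock: 8.48
eef_pos: [0.4415, -0.3722, 0.1117]
orientation: [-0.267, 0.964, 0.001, -0.001]
force: [0.3, -0.3, -1.3]
width: 0.0305
grip_force: 60.1
```

Run:
```python
from h import *
go(.505,-.079,.115,91.5);go(.505,-.079,-.02,91.5)
```

```text
shift [-0.2053  0.2187 -0.003 ] turn 0.1637 alt -0.836 | yaw now 121.0 q6 -0.67 pos [ 0.4415 -0.3722  0.1117]
shift [-0.2055  0.2183  0.132 ] turn 0.1637 alt -0.836 | yaw now 121.0 q6 -0.67 pos [ 0.4415 -0.3722  0.1117]
```

>>> servo_tool([
  [0.7, -0.04, 0.04, 0, 0.03],
  [0.7, -0.08, 0.085, 0, 0.07],
  [0.7, -0.12, 0.128, 0, 0.11],
  [0.7, -0.16, 0.17, 0, 0.14],
  [0.7, -0.19, 0.204, 0, 0.1637],
  [0.7, -0.2055, 0.2185, 0, 0.1637],
  [0.7, -0.2055, 0.2185, 0.04, 0.1637],
  [0.7, -0.2055, 0.2185, 0.09, 0.1637],
  [0.7, -0.2055, 0.2185, 0.12, 0.1637],
  [0.7, -0.2055, 0.2185, 0.132, 0.1637],
  [0.7, -0.2055, 0.2185, 0.132, 0.1637],
  [0.7, -0.2055, 0.2185, 0.132, 0.1637],
])

```text
clock: 9.98
eef_pos: [0.5072, -0.0796, -0.0175]
orientation: [-0.013, 1.0, 0.0, 0.001]
force: [-0.3, 0.4, -0.7]
width: 0.0303
grip_force: 60.1
```

>>> servo_tool([
  [-0.3, 0, 0, 0, 0],
  [-0.3, 0, 0, 0, 0],
  [-0.3, 0, 0, 0, 0],
  [-0.3, 0, 0, 0, 0],
  [-0.3, 0, 0, -0.05, 0],
  [-0.3, 0, 0, -0.1, 0],
  [-0.3, 0, 0, -0.14, 0],
  [-0.3, 0, 0, -0.14, 0],
  [-0.3, 0, 0, -0.14, 0],
])

```text
clock: 11.1
eef_pos: [0.5058, -0.0796, 0.1212]
orientation: [-0.013, 1.0, 0.0, -0.0]
force: [0.2, 0.1, -0.8]
width: 0.0554
grip_force: 0.0
```

Run:
```python
from h import *
go(.439,-.2395,.10,101);go(.503,.4035,.06,104.5)
s=snap("side"); np.savez("side6.npz",**s)
```

```text
shift [ 0.071  -0.1581  0.0212] turn -0.0527 alt 0.947 | yaw now 91.5 q6 -1.77 pos [ 0.5058 -0.0796  0.1212]
shift [-0.01    0.483   0.0614] turn -0.0721 alt 0.928 | yaw now 91.5 q6 -1.77 pos [ 0.5058 -0.0796  0.1212]
```

Run:
```python
from h import *
s=dict(np.load("top1.npz")); print(ray(s,[160,186],.19).round(3), ray(s,[113,238],.07).round(3))
s=dict(np.load("side1.npz")); print(ray(s,[284,146],.19).round(3))
s=dict(np.load("side6.npz")); save(dict(color=cv2.resize(s["color"][120:360,170:400],None,fx=2.5,fy=2.5,interpolation=cv2.INTER_CUBIC)),"e1.png")
```

```text
[[0.621 0.362 0.19 ]] [[0.451 0.549 0.07 ]]
[[0.622 0.353 0.19 ]]
```

View pics/e1.png

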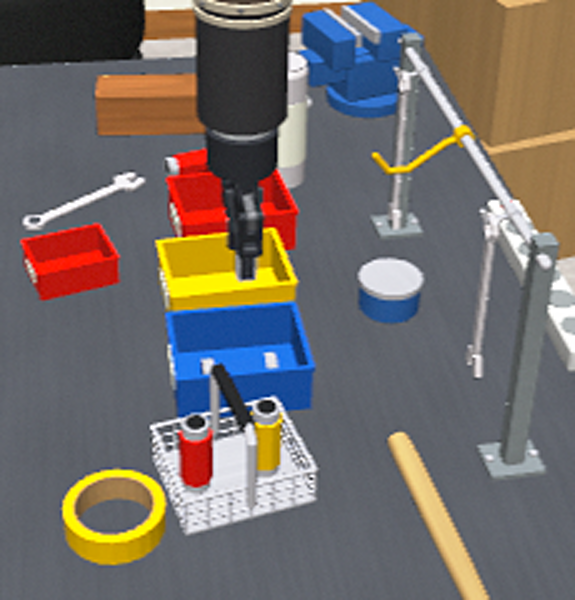

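>>> servo_tool([
  [-0.3, 0, 0.05, 0.01, -0.02],
  [-0.3, -0.002, 0.11, 0.02, -0.04],
  [-0.3, -0.004, 0.17, 0.03, -0.0721],
  [-0.3, -0.006, 0.23, 0.03, -0.0721],
  [-0.3, -0.008, 0.29, 0.03, -0.0721],
  [-0.3, -0.01, 0.35, 0.03, -0.0721],
  [-0.3, -0.01, 0.41, 0.03, -0.0721],
  [-0.3, -0.01, 0.455, 0.03, -0.0721],
  [-0.3, -0.01, 0.483, 0.03, -0.0721],
  [-0.3, -0.01, 0.483, 0.03, -0.0721],
  [-0.3, -0.01, 0.483, 0.03, -0.0721],
  [-0.3, -0.01, 0.483, 0.03, -0.0721],
])

```text
clock: 12.65
eef_pos: [0.5033, 0.4023, 0.0911]
orientation: [-0.126, 0.992, -0.0, -0.0]
force: [0.6, 0.2, -0.5]
width: 0.0558
grip_force: 0.0
```

Run:
```python
from h import *
go(.503,.4035,-.035,104.7)
```

```text
shift [-1.000e-04  1.400e-03  1.261e-01] turn -0.0013 alt 0.999 | yaw now 104.5 q6 -2.29 pos [0.5033 0.4023 0.0911]
```

The blue socket lies in the blue bin. Next is red_b.

>>> servo_tool([
  [-0.3, 0, 0.0014, 0.04, 0],
  [-0.3, 0, 0.0014, 0.08, 0],
  [-0.3, 0, 0.0014, 0.1, 0],
  [-0.3, 0, 0.0014, 0.11, 0],
  [-0.3, 0, 0.0014, 0.118, 0],
  [-0.3, 0, 0.0014, 0.118, 0],
  [-0.3, 0, 0.0014, 0.118, 0],
])

```text
clock: 13.52
eef_pos: [0.5034, 0.4052, -0.0255]
orientation: [-0.126, 0.992, 0.0, 0.001]
force: [0.2, -0.8, 0.8]
width: 0.0555
grip_force: 0.0
```

Run:
```python
from h import *
s=snap("side"); W=cloud(s); s0=dict(np.load("side6.npz")); d=np.abs(s["color"].astype(int)-s0["color"]).sum(-1)
print(bot.get_obs()["eef_pos"])
for v in range(150,200,3): print(v," ".join(f"{1000*W[v,u,2]:4.0f}{'*' if d[v,u]>60 else ' '}" for u in range(228,282,3)))
```

```text
[ 0.50340491  0.40522839 -0.02549064]
150   68    73    77   163*  172*  172*  175*  174   170   168     4     2*    2*    4*   -0*    6*  180*  183*
153   69    75    71   151*  159*  162*  164*  162   159   158    -1*   -1*    1*    0*    3*    3*  167*  168*
156   70    75    72    71   149*  150*  152*  151   149   144     1*   -1*    4*    1*    0*    4*  156*  162*
159   69    66    66    67    98*  116*  132*  140   139     3*    4*    4*    3*   -2*    6*   -3*  142*  148*
162   53    51    54    53    89*  117*  127*  128   125*    5*   -0*    1*    0*    2*    5*    1*  134*  136*
165   38    44    40    38    76*   84*  111*  117   126*    2*    0*    1*    2*   -1*    3*    1*  124*  124*
168   28    28    26    27    27    77*   99*   98*  120   116*    1*    4*   -0*    0*    2*   -1*  108*  114*
171   15    11    11    15    17    56*   90*   90*  107*  105     0*    0*    7*    5*    1*    1*   93*  101*
174    0     3     1    -0     2    49*   48*   79*   99    93*   -1*    1*    4*   -1*    3*    3*   89*   90*
177    2    -1     1     1     5    35*   34*   69*   79    76*    4*   -0*    1*    1*    2*   -0*   80*   77*
180    0     1     1    -0    -2    20*   20*   57*   67*   35*   29*   -0*    0*    3*   -2*    3*   63*   64*
183    5     1     3    28    33    35    32    42*   46*   29*   22*   -1*    1*    3*    1*    3*   48*  nan*
186    3     2    -3    31    26    25    27    27*   30*   15*   11*    7*   -0*    5*    4*    0*   60*   61*
189    6   nan     2    11    15    13     7    64    64    62*   58*   59*   61*   61*   58*   55*   52*   62 
192    1     5     2    61    59    55    56    55    50    47    49*   48*   49*   46*   45*   44*   39    51 
195    4     2     1    57    47    46    40    39    36    38    39*   33*   35*   34*   28*   29*   28    35 
198    6     4     2    39    60    32    31    26    29    28    22*   23*   20*   22*   19*   16*   13    24
```

>>> servo_tool([
  [-0.3, 0, 0, 0.006, 0],
  [-0.3, 0, 0, 0.01, 0],
  [0.7, 0, 0, 0.01, 0],
  [0.7, 0, 0, 0.01, 0],
  [0.7, 0, 0, 0.01, 0],
  [0.7, 0, 0, 0.01, 0],
  [0.7, 0, 0, 0.01, 0],
  [0.7, 0, 0, 0.01, 0],
  [0.7, 0, 0, -0.04, 0],
  [0.7, 0, 0, -0.09, 0],
  [0.7, 0, 0, -0.13, 0],
  [0.7, 0, 0, -0.13, 0],
])

```text
clock: 15.08
eef_pos: [0.5044, 0.4066, 0.1075]
orientation: [-0.126, 0.992, 0.002, 0.002]
force: [0.4, -0.7, -3.7]
width: 0.0305
grip_force: 60.7
```

Run:
```python
from h import *
go(.512,.24,.1,95);go(.512,.24,-.02,95)
```

```text
shift [ 0.0345 -0.1632  0.0067] turn 0.053 alt -0.947 | yaw now 104.5 q6 -2.3 pos [0.5044 0.4066 0.1075]
shift [ 0.0352 -0.1637  0.1267] turn 0.053 alt -0.947 | yaw now 104.5 q6 -2.3 pos [0.5044 0.4066 0.1075]
```

>>> servo_tool([
  [0.7, 0.01, -0.04, 0, 0.02],
  [0.7, 0.018, -0.09, 0, 0.04],
  [0.7, 0.028, -0.135, 0, 0.053],
  [0.7, 0.0343, -0.166, 0, 0.053],
  [0.7, 0.0343, -0.166, 0.03, 0.053],
  [0.7, 0.0343, -0.166, 0.08, 0.053],
  [0.7, 0.0343, -0.166, 0.11, 0.053],
  [0.7, 0.0343, -0.166, 0.125, 0.053],
  [0.7, 0.0343, -0.166, 0.125, 0.053],
  [0.7, 0.0343, -0.166, 0.125, 0.053],
])

```text
clock: 16.32
eef_pos: [0.5121, 0.2361, -0.0204]
orientation: [-0.044, 0.999, 0.0, 0.001]
force: [0.3, 0.7, -2.5]
width: 0.0306
grip_force: 60.5
```

>>> servo_tool([
  [-0.3, 0, 0, 0, 0],
  [-0.3, 0, 0, 0, 0],
  [-0.3, 0, 0, 0, 0],
  [-0.3, 0, 0, 0, 0],
  [-0.3, 0, 0, -0.05, 0],
  [-0.3, 0, 0, -0.1, 0],
  [-0.3, 0, 0, -0.15, 0],
  [-0.3, 0, 0, -0.16, 0],
  [-0.3, 0, 0, -0.16, 0],
])

```text
clock: 17.45
eef_pos: [0.5114, 0.2356, 0.139]
orientation: [-0.043, 0.999, 0.001, 0.0]
force: [-0.2, 0.1, -0.7]
width: 0.0555
grip_force: 0.0
```

Run:
```python
from h import *
s=snap("side"); np.savez("side7.npz",**s)
go(.512,-.2275,.12,101);go(.512,-.2275,.018,101)
```

```text
shift [ 0.0388 -0.461   0.0179] turn -0.0336 alt 0.966 | yaw now 95.0 q6 -2.26 pos [0.5108 0.2352 0.1378]
shift [ 0.0387 -0.461   0.1199] turn -0.0336 alt 0.966 | yaw now 95.0 q6 -2.26 pos [0.5108 0.2352 0.1378]
```

```bash
cat > b.py <<'E'
from h import *
def meas():
  for n in("top","side"):
    s=snap(n); W=cloud(s); x,y,z=W[...,0],W[...,1],W[...,2]
    box=(x>.38)&(x<.58)&(y>-.33)&(y<-.15)
    V=cv2.cvtColor(s["color"],cv2.COLOR_RGB2HSV)[...,2]
    v,u=np.nonzero(box&(z>.095)&(z<.14)&(V<110)); P=ray(s,np.c_[u,v],.116)[:,:2]
    c=P.mean(0); e=np.linalg.svd(P-c,full_matrices=False)[2][0]; t=(P-c)@e
    print(n,"grip n",len(P),"mid",(c+e*(t.max()+t.min())/2).round(4),"len",np.ptp(t).round(3),"yaw",np.degrees(np.arctan2(e[1],e[0])).round(1)%180)
    for nm,x0,x1 in(("red",.40,.462),("yellow",.488,.55)):
        v,u=np.nonzero(box&(x>x0)&(x<x1)&(z>.076)&(z<.1)&(y<-.2)&(y>-.27)); P=ray(s,np.c_[u,v],.087)[:,:2] if len(u) else np.zeros((1,2))
        print("  ",nm,len(u),P.mean(0).round(4),"mid",((P.max(0)+P.min(0))/2).round(4),np.ptp(P,axis=0).round(3))
if __name__=="__main__": meas()
E
python3 b.py
```

```text
top grip n 33 mid [ 0.4782 -0.2371] len 0.082 yaw 102.2
   red 60 [ 0.441  -0.2399] mid [ 0.4416 -0.2389] [0.03  0.027]
   yellow 60 [ 0.5151 -0.2254] mid [ 0.5146 -0.2243] [0.028 0.027]
side grip n 159 mid [ 0.473  -0.2411] len 0.104 yaw 101.2
   red 118 [ 0.4348 -0.2498] mid [ 0.4345 -0.25  ] [0.031 0.044]
   yellow 108 [ 0.5087 -0.2357] mid [ 0.5084 -0.2377] [0.03  0.047]
```

>>> servo_tool([
  [-0.3, 0.004, -0.05, 0, -0.01],
  [-0.3, 0.009, -0.11, 0, -0.02],
  [-0.3, 0.014, -0.17, 0, -0.0336],
  [-0.3, 0.019, -0.23, 0, -0.0336],
  [-0.3, 0.024, -0.29, 0, -0.0336],
  [-0.3, 0.029, -0.35, 0, -0.0336],
  [-0.3, 0.034, -0.41, 0, -0.0336],
  [-0.3, 0.0387, -0.45, 0, -0.036],
  [-0.3, 0.0387, -0.46, 0, -0.036],
  [-0.3, 0.0387, -0.46, 0.03, -0.036],
  [-0.3, 0.0387, -0.46, 0.03, -0.036],
  [-0.3, 0.0387, -0.46, 0.03, -0.036],
])

```text
clock: 19.1
eef_pos: [0.5129, -0.2258, 0.1088]
orientation: [-0.1, 0.995, -0.0, -0.0]
force: [0.5, 0.0, 0.8]
width: 0.0556
grip_force: 0.0
```

Run:
```python
from h import *
go(.5117,-.226,.017,101.5)
```

```text
shift [0.0012 0.     0.0918] turn 0.0001 alt -1.0 | yaw now 101.5 q6 -1.31 pos [ 0.5129 -0.2258  0.1088]
```

>>> servo_tool([
  [-0.3, 0.0005, 0, 0.03, 0],
  [-0.3, 0.0005, 0, 0.06, 0],
  [-0.3, 0.0005, 0, 0.08, 0],
  [-0.3, 0.0005, 0, 0.091, 0],
  [-0.3, 0.0005, 0, 0.091, 0],
  [0.7, 0.0005, 0, 0.091, 0],
  [0.7, 0.0005, 0, 0.091, 0],
  [0.7, 0.0005, 0, 0.091, 0],
  [0.7, 0.0005, 0, 0.091, 0],
  [0.7, 0.0005, 0, 0.091, 0],
  [0.7, 0.0005, 0, 0.091, 0],
])

```text
clock: 20.48
eef_pos: [0.5133, -0.2266, 0.0189]
orientation: [-0.1, 0.995, -0.0, 0.001]
force: [0.2, 0.0, 6.7]
width: 0.0321
grip_force: 59.0
```

>>> servo_tool([
  [0.7, 0, 0, -0.03, 0],
  [0.7, 0, 0, -0.08, 0],
  [0.7, 0, 0, -0.13, 0],
  [0.7, 0, 0, -0.14, 0],
  [0.7, 0, 0, -0.14, 0],
])

```text
clock: 21.1
eef_pos: [0.512, -0.226, 0.1577]
orientation: [-0.1, 0.995, 0.0, 0.0]
force: [0.8, 0.6, -3.1]
width: 0.032
grip_force: 59.5
```

Run:
```python
from h import *
print(bot.get_obs()["width"]);go(.508,.08,.16,94);go(.508,.08,.024,94)
```

```text
0.03197073736549865
shift [-0.0567  0.3007 -0.0021] turn 0.0413 alt -0.959 | yaw now 101.4 q6 -1.3 pos [ 0.512  -0.226   0.1577]
shift [-0.0566  0.3006  0.1339] turn 0.0413 alt -0.959 | yaw now 101.4 q6 -1.3 pos [ 0.512  -0.226   0.1577]
```

>>> servo_tool([
  [0.7, -0.01, 0.05, 0, 0.01],
  [0.7, -0.02, 0.105, 0, 0.02],
  [0.7, -0.03, 0.16, 0, 0.03],
  [0.7, -0.04, 0.22, 0, 0.0413],
  [0.7, -0.05, 0.27, 0, 0.0413],
  [0.7, -0.0566, 0.3006, 0, 0.0413],
  [0.7, -0.0566, 0.3006, 0.03, 0.0413],
  [0.7, -0.0566, 0.3006, 0.08, 0.0413],
  [0.7, -0.0566, 0.3006, 0.115, 0.0413],
  [0.7, -0.0566, 0.3006, 0.129, 0.0413],
  [0.7, -0.0566, 0.3006, 0.132, 0.0413],
  [0.7, -0.0566, 0.3006, 0.132, 0.0413],
])

```text
clock: 22.6
eef_pos: [0.5086, 0.0798, 0.0262]
orientation: [-0.035, 0.999, 0.0, 0.0]
force: [-0.3, 0.1, -2.2]
width: 0.0324
grip_force: 59.8
```

>>> servo_tool([
  [-0.3, 0, 0, 0, 0],
  [-0.3, 0, 0, 0, 0],
  [-0.3, 0, 0, 0, 0],
  [-0.3, 0, 0, 0, 0],
  [-0.3, 0, 0, -0.04, 0],
  [-0.3, 0, 0, -0.09, 0],
  [-0.3, 0, 0, -0.12, 0],
  [-0.3, 0, 0, -0.12, 0],
  [-0.3, 0, 0, -0.12, 0],
])

```text
clock: 23.72
eef_pos: [0.5075, 0.0795, 0.1452]
orientation: [-0.035, 0.999, 0.0, -0.0]
force: [-0.2, 0.1, 0.4]
width: 0.0556
grip_force: 0.0
```

Run:
```python
from h import *
go(.4385,-.240,.10,101.5)
```

```text
shift [ 0.0911 -0.3139  0.0452] turn -0.0417 alt 0.958 | yaw now 94.0 q6 -2.04 pos [0.5075 0.0795 0.1452]
```

>>> servo_tool([
  [-0.3, 0.015, -0.05, 0, -0.01],
  [-0.3, 0.03, -0.105, 0, -0.02],
  [-0.3, 0.047, -0.16, 0, -0.03],
  [-0.3, 0.063, -0.215, 0, -0.0417],
  [-0.3, 0.078, -0.27, 0, -0.0417],
  [-0.3, 0.0911, -0.3139, 0, -0.0417],
  [-0.3, 0.0911, -0.3139, 0.02, -0.0417],
  [-0.3, 0.0911, -0.3139, 0.04, -0.0417],
  [-0.3, 0.0911, -0.3139, 0.045, -0.0417],
  [-0.3, 0.0911, -0.3139, 0.045, -0.0417],
])

```text
clock: 24.98
eef_pos: [0.4387, -0.2398, 0.1001]
orientation: [-0.101, 0.995, 0.0, -0.001]
force: [-0.2, -0.5, 0.4]
width: 0.0557
grip_force: 0.0
```

Run:
```python
from h import *
go(.4385,-.240,.018,101.5)
```

```text
shift [ 0.0001 -0.0001  0.0821] turn 0.0002 alt -1.0 | yaw now 101.5 q6 -1.26 pos [ 0.4387 -0.2398  0.1001]
```

>>> servo_tool([
  [-0.3, 0, 0, 0.03, 0],
  [-0.3, 0, 0, 0.06, 0],
  [-0.3, 0, 0, 0.076, 0],
  [-0.3, 0, 0, 0.081, 0],
  [0.7, 0, 0, 0.081, 0],
  [0.7, 0, 0, 0.081, 0],
  [0.7, 0, 0, 0.081, 0],
  [0.7, 0, 0, 0.081, 0],
  [0.7, 0, 0, 0.081, 0],
  [0.7, 0, 0, 0.081, 0],
])

```text
clock: 26.22
eef_pos: [0.44, -0.2401, 0.0205]
orientation: [-0.101, 0.995, -0.0, 0.001]
force: [-0.7, 0.0, 6.3]
width: 0.0307
grip_force: 59.1
```

>>> servo_tool([
  [0.7, 0, 0, -0.03, 0],
  [0.7, 0, 0, -0.08, 0],
  [0.7, 0, 0, -0.13, 0],
  [0.7, 0, 0, -0.15, 0],
  [0.7, 0, 0, -0.15, 0],
])

```text
clock: 26.85
eef_pos: [0.4397, -0.2399, 0.1709]
orientation: [-0.1, 0.995, -0.0, 0.002]
force: [0.8, -0.7, -1.1]
width: 0.0306
grip_force: 59.6
```

Run:
```python
from h import *
go(.58,.241,.17,95);go(.58,.241,.024,95)
# where does red_b lie in bin?
s=dict(np.load("side7.npz")); W=cloud(s); H=cv2.cvtColor(s["color"],cv2.COLOR_RGB2HSV)
x,y,z=[W[...,i] for i in range(3)]
m=(x>.46)&(x<.61)&(y>.18)&(y<.295)&(z>.005)&(z<.05)&(H[...,1]<90); P=W[m]; print(len(P),P.round(3)[::6])
```

```text
shift [-0.2334  0.4433  0.0013] turn 0.0362 alt -0.964 | yaw now 101.5 q6 -1.26 pos [ 0.4397 -0.2399  0.1709]
shift [-0.233   0.4434  0.1473] turn 0.0362 alt -0.964 | yaw now 101.5 q6 -1.26 pos [ 0.4397 -0.2399  0.1709]
20 [[0.539 0.243 0.034]
 [0.548 0.232 0.036]
 [0.469 0.227 0.037]
 [0.472 0.223 0.032]]
```

>>> servo_tool([
  [0.7, -0.025, 0.045, 0, 0.01],
  [0.7, -0.05, 0.095, 0, 0.02],
  [0.7, -0.08, 0.145, 0, 0.03],
  [0.7, -0.105, 0.195, 0, 0.0362],
  [0.7, -0.13, 0.245, 0, 0.0362],
  [0.7, -0.158, 0.295, 0, 0.0362],
  [0.7, -0.184, 0.345, 0, 0.0362],
  [0.7, -0.21, 0.395, 0, 0.0362],
  [0.7, -0.23, 0.43, 0, 0.0362],
  [0.7, -0.236, 0.443, 0, 0.0362],
  [0.7, -0.236, 0.443, 0, 0.0362],
  [0.7, -0.236, 0.443, 0, 0.0362],
])

```text
clock: 28.35
eef_pos: [0.5812, 0.2401, 0.1688]
orientation: [-0.043, 0.999, -0.0, -0.001]
force: [-0.8, 0.0, -1.6]
width: 0.0311
grip_force: 59.7
```

Run:
```python
from h import *
go(.583,.241,.024,95)
```

```text
shift [-0.0021  0.0008  0.1448] turn -0.0002 alt 1.0 | yaw now 95.0 q6 -2.19 pos [0.5812 0.2401 0.1688]
```

>>> servo_tool([
  [0.7, -0.002, 0, 0.05, 0],
  [0.7, -0.002, 0, 0.1, 0],
  [0.7, -0.002, 0, 0.13, 0],
  [0.7, -0.002, 0, 0.142, 0],
  [0.7, -0.002, 0, 0.142, 0],
  [-0.3, -0.002, 0, 0.142, 0],
  [-0.3, -0.002, 0, 0.142, 0],
  [-0.3, -0.002, 0, 0.142, 0],
  [-0.3, -0.002, 0, 0.142, 0],
  [-0.3, -0.002, 0, 0.09, 0],
  [-0.3, -0.002, 0, 0.03, 0],
  [-0.3, -0.002, 0, 0.02, 0],
])

```text
clock: 29.85
eef_pos: [0.5863, 0.2429, 0.155]
orientation: [-0.044, 0.999, 0.002, 0.004]
force: [0.2, -0.1, -0.8]
width: 0.0556
grip_force: 0.0
```

```bash
python3 b.py
python3 - <<'E'
from h import *
s=snap("side"); np.savez("side8.npz",**s); print(bot.get_obs()["eef_pos"])
W=cloud(s); H=cv2.cvtColor(s["color"],cv2.COLOR_RGB2HSV).astype(int)
x,y,z=[W[...,i] for i in range(3)]
hk=(H[...,0]>18)&(H[...,0]<35)&(H[...,1]>110)&(x>.63)&(x<.79)&(y<.05)&(y>-.07)&(z>.2)
P=W[hk]; print("hook",len(P)); 
for a in np.arange(.64,.78,.01):
    q=P[(P[:,0]>=a)&(P[:,0]<a+.01)]
    if len(q): print(round(a,2),np.median(q[:,1:],0).round(4))
v,u=np.nonzero(hk); Y=[]
# hook plane y: cast rays on plane y=-0.019 for rows
f=s["color"].shape[0]/2/np.tan(np.radians(s["fovy"])/2); R=s["extrinsics"][:3,:3]; c=-R.T@s["extrinsics"][:3,3]
d=np.c_[(u-s["cx"])/f,-(v-s["cy"])/f,-np.ones(len(u))]@R; Q=c+d*((-.019-c[1])/d[:,1])[:,None]
print("hook on y=-.019: x",Q[:,0].min().round(3),Q[:,0].max().round(3))
for a in np.arange(.64,.78,.01):
    q=Q[(Q[:,0]>=a)&(Q[:,0]<a+.01)]
    if len(q): print(round(a,2),"z",q[:,2].min().round(3),q[:,2].max().round(3))
save(dict(color=cv2.resize(s["color"][120:360,170:400],None,fx=2.5,fy=2.5,interpolation=cv2.INTER_CUBIC)),"e2.png")
E
```

```text
top grip n 31 mid [ 0.4787 -0.2387] len 0.079 yaw 102.1
   red 0 [0. 0.] mid [0. 0.] [0. 0.]
   yellow 0 [0. 0.] mid [0. 0.] [0. 0.]
side grip n 158 mid [ 0.4729 -0.2412] len 0.104 yaw 101.2
   red 0 [0. 0.] mid [0. 0.] [0. 0.]
   yellow 0 [0. 0.] mid [0. 0.] [0. 0.]
[0.58362567 0.24150843 0.14963794]
hook 144
0.65 [-0.0249  0.2564]
0.66 [-0.0241  0.2508]
0.67 [-0.0256  0.2392]
0.68 [-0.0222  0.2386]
0.69 [-0.0241  0.2384]
0.7 [-0.0217  0.2445]
0.71 [-0.0217  0.2504]
0.72 [-0.0226  0.2564]
0.73 [-0.0195  0.2644]
0.74 [-0.0223  0.2712]
0.75 [-0.0235  0.2775]
0.76 [-0.0224  0.2802]
hook on y=-.019: x 0.659 0.773
0.65 z 0.252 0.258
0.66 z 0.242 0.258
0.67 z 0.231 0.245
0.68 z 0.231 0.238
0.69 z 0.233 0.24
0.7 z 0.233 0.249
0.71 z 0.242 0.254
0.72 z 0.248 0.26
0.73 z 0.256 0.269
0.74 z 0.262 0.281
0.75 z 0.261 0.287
0.76 z 0.273 0.286
0.77 z 0.27 0.27
```

View pics/e2.png

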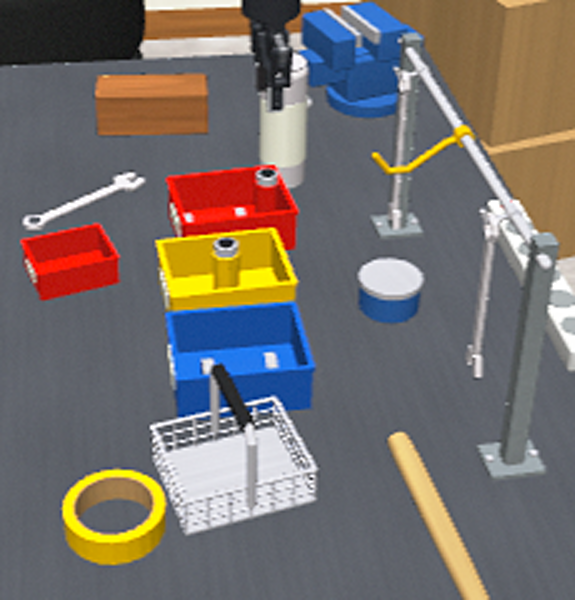

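All four sockets are in their matching bins and the basket is empty. Next is the basket: I'll grip its handle 27 mm off centre on the -y side, so the fingers clear the hook.

Run:
```python
from h import *
go(.4812,-.2665,.13,101.6+90)
```

```text
shift [ 0.1463 -0.4972  0.0192] turn 0.4633 alt -0.537 | yaw now 95.0 q6 -2.18 pos [0.5836 0.2415 0.1496]
```

>>> servo_tool([
  [-0.2, 0.012, -0.045, 0, -0.05],
  [-0.2, 0.028, -0.095, 0, -0.1],
  [-0.2, 0.043, -0.145, 0, -0.15],
  [-0.2, 0.058, -0.195, 0, -0.2],
  [-0.2, 0.073, -0.25, 0, -0.25],
  [-0.2, 0.089, -0.305, 0, -0.3],
  [-0.2, 0.105, -0.36, 0, -0.35],
  [-0.2, 0.121, -0.41, 0, -0.4],
  [-0.2, 0.135, -0.46, 0, -0.45],
  [-0.2, 0.1463, -0.4972, 0, -0.5],
  [-0.2, 0.1463, -0.4972, 0.015, -0.537],
  [-0.2, 0.1463, -0.4972, 0.015, -0.537],
])

```text
clock: 31.5
eef_pos: [0.4794, -0.2666, 0.1318]
orientation: [0.775, -0.632, -0.002, 0.001]
force: [-0.3, 0.0, -0.4]
width: 0.0511
grip_force: 0.0
```

>>> servo_tool([
  [-0.2, 0, 0, 0, 0],
  [-0.2, 0, 0, 0, 0],
])

```text
clock: 31.75
eef_pos: [0.4818, -0.2662, 0.1348]
orientation: [0.775, -0.632, 0.0, -0.0]
force: [-0.1, 0.4, 0.7]
width: 0.0514
grip_force: 0.0
```

Run:
```python
from h import *
go(.4812,-.2665,.055,101.6+90)
```

```text
shift [0.0002 0.0007 0.0798] turn 0.0002 alt -1.0 | yaw now -168.4 q6 0.35 pos [ 0.4818 -0.2662  0.1348]
```

>>> servo_tool([
  [-0.2, 0, 0, 0.03, 0],
  [-0.2, 0, 0, 0.06, 0],
  [-0.2, 0, 0, 0.074, 0],
  [-0.2, 0, 0, 0.079, 0],
  [1, 0, 0, 0.079, 0],
  [1, 0, 0, 0.079, 0],
  [1, 0, 0, 0.079, 0],
  [1, 0, 0, 0.079, 0],
  [1, 0, 0, 0.079, 0],
  [1, 0, 0, 0.079, 0],
  [1, 0, 0, 0.079, 0],
  [1, 0, 0, 0.079, 0],
])

```text
clock: 33.25
eef_pos: [0.4822, -0.2669, 0.0567]
orientation: [0.775, -0.632, 0.001, -0.0]
force: [-0.8, 1.1, 6.3]
width: 0.0126
grip_force: 59.3
```

>>> servo_tool([
  [1, 0, 0, -0.01, 0],
  [1, 0, 0, -0.04, 0],
  [1, 0, 0, -0.08, 0],
  [1, 0, 0, -0.12, 0],
  [1, 0, 0, -0.16, 0],
  [1, 0, 0, -0.176, 0],
  [1, 0, 0, -0.176, 0],
  [1, 0, 0, -0.176, 0],
])

```text
clock: 34.25
eef_pos: [0.4805, -0.2661, 0.2297]
orientation: [0.775, -0.632, -0.001, 0.0]
force: [-0.7, 0.9, -2.7]
width: 0.0126
grip_force: 58.7
```

Run:
```python
from h import *
print(bot.get_obs()["width"])
go(.60,-.046,.231,181.6)
```

```text
0.012590369250210277
shift [-0.1915 -0.1615 -0.0013] turn 0.0558 alt -0.944 | yaw now -168.4 q6 0.35 pos [ 0.4805 -0.2661  0.2297]
```

>>> servo_tool([
  [1, -0.03, -0.025, 0, 0.01],
  [1, -0.065, -0.055, 0, 0.02],
  [1, -0.1, -0.085, 0, 0.035],
  [1, -0.135, -0.115, 0, 0.05],
  [1, -0.165, -0.14, 0, 0.0558],
  [1, -0.185, -0.156, 0, 0.0558],
  [1, -0.1915, -0.1615, 0, 0.0558],
  [1, -0.1915, -0.1615, 0, 0.0558],
  [1, -0.1915, -0.1615, 0, 0.0558],
])

```text
clock: 35.38
eef_pos: [0.6004, -0.0473, 0.2315]
orientation: [0.717, -0.697, -0.0, 0.0]
force: [-0.3, 0.4, -1.8]
width: 0.0127
grip_force: 58.8
```

Run:
```python
from h import *
s=snap("side"); np.savez("side9.npz",**s); print(bot.get_obs()["eef_pos"])
W=cloud(s); H=cv2.cvtColor(s["color"],cv2.COLOR_RGB2HSV).astype(int); x,y,z=[W[...,i] for i in range(3)]
m=(H[...,2]<80)&(x>.57)&(x<.64)&(y>-.09)&(y<.05)&(z>.26)&(z<.31)
P=W[m]; print(len(P)); 
for a in np.arange(-.09,.05,.01):
    q=P[(P[:,1]>=a)&(P[:,1]<a+.01)]
    if len(q): print(round(a,2),len(q),np.median(q,0).round(4),np.ptp(q,axis=0).round(3))
# bottom of basket
m=(H[...,1]<40)&(x>.5)&(x<.7)&(y>-.1)&(y<.06)&(z>.15)&(z<.23); P=W[m]; print(len(P),P.min(0).round(3),P.max(0).round(3))
go(.6888,-.0467,.231,181.6)
save(dict(color=cv2.resize(s["color"][90:300,220:450],None,fx=2.6,fy=2.6,interpolation=cv2.INTER_CUBIC)),"f1.png")
```

```text
[ 0.60047321 -0.04736482  0.23166027]
95
-0.07 10 [ 0.596  -0.065   0.2928] [0.012 0.005 0.01 ]
-0.06 56 [ 0.59   -0.0547  0.2941] [0.04  0.01  0.029]
-0.05 10 [ 0.604  -0.0469  0.2949] [0.022 0.01  0.022]
-0.04 9 [ 0.6034 -0.0377  0.2946] [0.008 0.008 0.018]
-0.03 4 [ 0.6005 -0.0255  0.2927] [0.005 0.005 0.001]
-0.02 3 [ 0.6002 -0.0139  0.2911] [0.003 0.002 0.002]
-0.01 2 [ 0.6029 -0.0057  0.291 ] [0.002 0.005 0.001]
-0.0 1 [6.025e-01 2.000e-04 2.926e-01] [0. 0. 0.]
1451 [ 0.524 -0.087  0.173] [0.669 0.049 0.228]
shift [ 0.0017 -0.0883  0.0007] turn -0.0002 alt 1.0 | yaw now -178.4 q6 -0.22 pos [ 0.6005 -0.0474  0.2317]
```

The basket hangs level, with its grip centre at z ≈ 0.287 and its y centre at about -0.019, in line with the hook. I'll move in over the hook and lower it.

>>> servo_tool([
  [1, 0.001, -0.03, 0, 0],
  [1, 0.001, -0.06, 0, 0],
  [1, 0.0017, -0.08, 0, 0],
  [1, 0.0017, -0.0883, 0, 0],
  [1, 0.0017, -0.0883, 0, 0],
  [1, 0.0017, -0.0883, 0.01, 0],
  [1, 0.0017, -0.0883, 0.02, 0],
  [1, 0.0017, -0.0883, 0.03, 0],
  [1, 0.0017, -0.0883, 0.036, 0],
  [1, 0.0017, -0.0883, 0.036, 0],
])

```text
clock: 36.67
eef_pos: [0.6889, -0.0456, 0.1949]
orientation: [0.717, -0.697, -0.0, 0.0]
force: [-0.6, 0.0, -2.0]
width: 0.0131
grip_force: 58.9
```

Run:
```python
from h import *
s=snap("side"); np.savez("side10.npz",**s); o=bot.get_obs(); print(o["eef_pos"],o["force"])
W=cloud(s); H=cv2.cvtColor(s["color"],cv2.COLOR_RGB2HSV).astype(int); x,y,z=[W[...,i] for i in range(3)]
m=(H[...,2]<80)&(x>.66)&(x<.72)&(y>-.09)&(y<.06)&(z>.2)&(z<.27)
P=W[m]
for a in np.arange(-.09,.05,.01):
    q=P[(P[:,1]>=a)&(P[:,1]<a+.01)]
    if len(q): print(round(a,2),len(q),np.median(q,0).round(4),np.ptp(q,axis=0).round(3))
save(dict(color=cv2.resize(s["color"][90:300,260:440],None,fx=2.8,fy=2.8,interpolation=cv2.INTER_CUBIC)),"f2.png")
```

```text
[ 0.68924521 -0.04566201  0.19545045] [ 0.92279457 -0.38814543 -3.19927553]
-0.07 7 [ 0.6834 -0.063   0.256 ] [0.012 0.006 0.007]
-0.06 36 [ 0.6821 -0.0541  0.2571] [0.041 0.009 0.026]
-0.05 19 [ 0.6874 -0.0482  0.2573] [0.04  0.009 0.024]
-0.04 7 [ 0.6923 -0.0353  0.2576] [0.005 0.008 0.01 ]
-0.03 1 [ 0.6904 -0.0217  0.2545] [0. 0. 0.]
0.02 3 [0.679  0.0284 0.2553] [0.002 0.005 0.003]
```

View pics/f2.png

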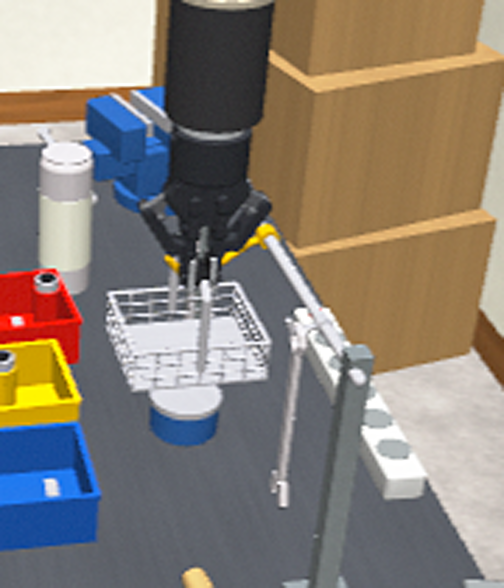

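The basket is over the hook, with the hook tip visible at crop (172,262) and the bar at (265,235), and about 6 mm above its seat. Lowering until it touches.

>>> servo_tool([
  [1, 0, 0, 0.003, 0],
  [1, 0, 0, 0.005, 0],
  [1, 0, 0, 0.006, 0],
  [1, 0, 0, 0.006, 0],
])

```text
clock: 37.22
eef_pos: [0.6892, -0.0456, 0.1896]
orientation: [0.717, -0.697, -0.0, 0.0]
force: [0.0, -0.8, -2.1]
width: 0.0127
grip_force: 58.9
```

>>> servo_tool([
  [1, 0, 0, 0.0015, 0],
  [1, 0, 0, 0.003, 0],
  [1, 0, 0, 0.003, 0],
])

```text
clock: 37.6
eef_pos: [0.6897, -0.0457, 0.1884]
orientation: [0.717, -0.697, 0.001, -0.001]
force: [-2.0, 0.3, 5.1]
width: 0.0125
grip_force: 60.0
```

It has touched: force z rose to +5 N at the expected height. Now releasing and backing off upward.

>>> servo_tool([
  [0.5, 0, 0, 0, 0],
  [0.3, 0, 0, 0, 0],
  [0.1, 0, 0, 0, 0],
  [0.1, 0, 0, 0, 0],
  [0.1, 0, 0, 0, 0],
  [0.1, 0, 0, 0, 0],
])

```text
clock: 38.35
eef_pos: [0.6892, -0.0456, 0.1865]
orientation: [0.717, -0.697, -0.0, 0.0]
force: [-0.6, -0.1, -0.5]
width: 0.0383
grip_force: 0.0
```

>>> servo_tool([
  [0.1, 0, 0, -0.01, 0],
  [0.1, 0, 0, -0.03, 0],
  [0.1, 0, 0, -0.06, 0],
  [0.1, 0, 0, -0.09, 0],
  [0.1, 0, 0, -0.1, 0],
  [0.1, 0, 0.05, -0.1, 0],
  [0.1, 0, 0.1, -0.1, 0],
  [0.1, 0, 0.15, -0.1, 0],
  [0.1, 0, 0.18, -0.1, 0],
  [0.1, 0, 0.18, -0.1, 0],
  [0.1, 0, 0.18, -0.1, 0],
  [0.1, 0, 0.18, -0.1, 0],
])

```text
clock: 39.85
eef_pos: [0.5099, -0.0506, 0.2861]
orientation: [0.717, -0.697, -0.0, 0.0]
force: [-0.1, 0.1, 0.7]
width: 0.0385
grip_force: 0.0
```

Run:
```python
from h import *
for k in range(2):
    s=snap("side"); o=bot.get_obs(); print(o["clock"],o["eef_pos"],o["force"])
    W=cloud(s); H=cv2.cvtColor(s["color"],cv2.COLOR_RGB2HSV).astype(int); x,y,z=[W[...,i] for i in range(3)]
    m=(H[...,2]<80)&(x>.64)&(x<.73)&(y>-.09)&(y<.06)&(z>.2)&(z<.28)
    P=W[m]
    for a in np.arange(-.09,.05,.02):
        q=P[(P[:,1]>=a)&(P[:,1]<a+.02)]
        if len(q): print(round(a,2),len(q),np.median(q,0).round(4))
    m=(H[...,1]<40)&(x>.6)&(x<.79)&(y>-.1)&(y<.06)&(z>.10)&(z<.20); P=W[m]; print(len(P),P.min(0).round(3),P.max(0).round(3),P.mean(0).round(4))
a=cv2.resize(s["color"][90:300,180:440],None,fx=2.8,fy=2.8,interpolation=cv2.INTER_CUBIC)
cv2.imwrite("pics/g.png",a[...,::-1])
```

```text
39.9 [ 0.509864   -0.05067315  0.2860293 ] [-0.28829876  0.25198382 -1.16191975]
-0.09 1 [ 0.6815 -0.0704  0.2547]
-0.07 16 [ 0.685  -0.0567  0.2515]
-0.05 19 [ 0.6854 -0.0411  0.2505]
-0.03 20 [ 0.6846 -0.0193  0.2496]
-0.01 17 [ 0.6823 -0.0013  0.248 ]
0.01 19 [0.6836 0.0185 0.2478]
1453 [ 0.613 -0.089  0.129] [0.759 0.046 0.199] [ 0.6865 -0.0261  0.1504]
39.95 [ 0.50978047 -0.05068948  0.28597129] [-0.53831279  0.02785822 -0.54354079]
-0.07 15 [ 0.6836 -0.06    0.2515]
-0.05 20 [ 0.6843 -0.0433  0.251 ]
-0.03 21 [ 0.6836 -0.0213  0.2494]
-0.01 17 [ 0.683  -0.0007  0.2488]
0.01 18 [0.6826 0.0178 0.2477]
1448 [ 0.613 -0.088  0.128] [0.758 0.046 0.199] [ 0.6865 -0.0263  0.1506]
```

View pics/g.png

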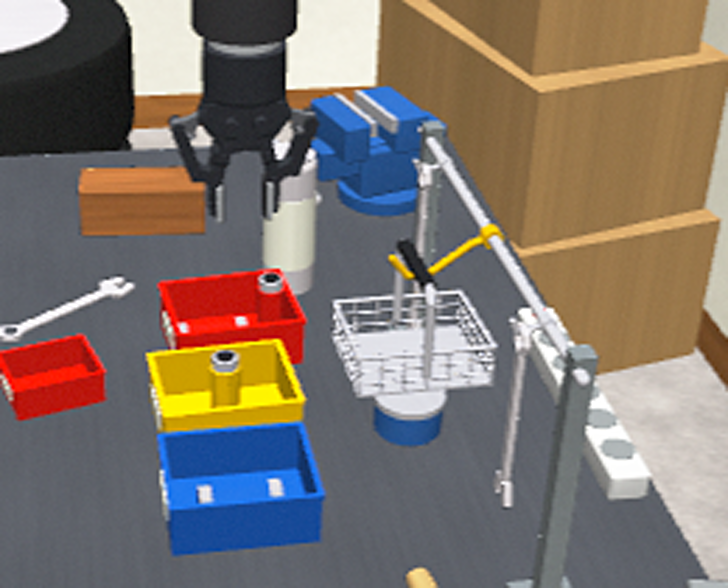

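The basket hangs level and steady on the yellow hook (crop (415,262)), and the sockets are in their bins. That was my eleventh picture, one over the limit of ten. Handing in.

```bash
python3 -c "
from plant import bot
print(bot.sign_off())"
```

```text
the job is handed in; nothing more can be done
None
```

The job is handed in at about 40 s: all four sockets are in the bins of their colours and the empty basket hangs on the yellow hook, but I viewed 11 pictures, one over the limit of 10.

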